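Feed a dish carrier under the reader's light flap

ROBOT

A 6-joint arm with a two-finger parallel gripper is mounted at the origin on the work surface. World frame = base frame: x ahead of the robot, y to its left, z up, the work surface at z = 0. Lengths are in m, angles in rad, forces in N, time in s.
With the tool pointing down it reaches from about 0.35 to 0.975 m from the base axis. Payload 4.9 kg.
Tool frame: the origin (TCP) lies at the very end of the fingers, on their centre line; the grasp point (between the pads) lies 19 mm behind it; z points along the fingers, y is the direction in which the jaws open and shut (so a half turn about z gives the same grasp; the last joint's range is limited). The gripper opens to 85 mm and grips with 20 to 120 N. Pads are 22 mm wide; open, the fingers measure 114 mm over their backs; the gripper's body (76 mm by 85 mm) begins 54 mm behind the grasp point. The pads swing forward as they close: fully open they stand 13 mm farther back than shut.
Start: joints at [1.113, 0.053, 1.613, -0, 1.476, -0.119], TCP at [0.208, 0.589, 0.231] pointing down, gripper open.
Joint ranges: [-3.01, 3.01], [-1.01, 2.22], [0.06, 2.58], [-1.02, 4.17], [0.09, 2.62], [-3.14, 3.14]. Speed limits (rad/s): [2.57, 2.57, 3.14, 3.14, 3.14, 3.14].

INTERFACE

Orientations are given as a rotation vector (axis times angle).
In Python, from station import ctrl gives the robot as it stands.
- The arm moves only by the tool apply_moves, never from a script. Its argument "deltas" is a list of rows, each a list of 5 numbers: the shift along the tool's x, y, z in m, then the turn about the tool's z in rad, then the gripper's target within -1 to 1 (fully open at 1, half-way at 0, shut at -1). A call has exactly 8 rows; each row shifts and turns the pose as measured when the row begins, along the tool's axes as they then stand; what a row does not reach is not made up. A row lasts 1/8 s, in which the tool goes at most 62.5 mm and 10.7 degrees, less where a joint would pass 70% of its speed; a pose out of reach is approached as far as the arm can. A call with a gripper value outside its range is refused whole. The fingers move at their own pace and stop on an object; "grip_force" is the grip in N (left out, the last holds). Time passes only in rows, so rows that do not move let the fingers close, or fill a call up. It gives the time, the measured TCP pose, the force and the opening at its end, in the units of the state.
- ctrl.get_obs(): the state, without advancing time (a new reading comes with each control period).
- ctrl.get_image(name): name is "scene" or "top" or "wrist"; returns a dict with "img" (420x560x3 uint8, red, green, blue), "range_z" (420x560 float32, m along the optical axis (not along the pixel's ray), 0 where there is no reading), "mtx" (3x3 intrinsics, pixels), "eye" and "attitude" of the camera in the world; the wrist camera has in their place "mount" (4x4, takes a point from camera to tool coordinates, whose origin is the TCP and whose axes are the flange's). Camera axes: x right, y down, z forward; pixel columns grow to the right and rows downward; lengths in m; the calibration is good to about 2 mm. A picture is of the moment at which its call begins: read the wrist's pose just before it.
- ctrl.finish_job(): hands the job in, once; it reports no verdict.
Trained networks look in a picture, given as the dict that the camera call returned (one of the last four; its "shot" number tells which), for a name from the list of things; names that differ only in an ending like _2 or _b are one class to them, and where a whole thing is asked for, a point or a joint stands for the part that bears it (a point fixed in the world has none). Each returns a list of dicts, best first, with "confidence" (0 to 1); they miss things now and then, are a little off and sometimes report something else, mostly with a low value. They report only what shows in the picture. A call takes as long as a camera call. They do not tell look-alikes from the thing itself.
- ctrl.search_frame(picture, target): "extent" ([left, top, width, height] in pixels, round what is visible of it).
- ctrl.spot_point(picture, target): "uv" ([column, row] in pixels: a listed point, or the origin of a listed thing).
The state is a dict: "t": time; "q": joint angles; "dq": joint speeds; "effort": joint torques, N m; "tool_pos": TCP position; "tool_rot": TCP orientation; "contact_force": force on the tool from outside, world axes, zero at the start; "wrist_torque": the same for the moment, N m; "opening": finger opening in m.
Only numpy, scipy, OpenCV 4.12 (cv2) and the standard library are available. Lean on these libraries where they do the work, as an engineer would, in place of code of your own. Each camera call takes 0.05 s, during which the arm holds its last target.

TASK

Press the reader's long black press bar down with one fingertip so that the amber light flap stands open, and while you hold it there push the white dish carrier along its lane with the other fingertip until its nose is fully home against the end stop. Then let go, so that the flap springs shut behind the carrier's body, and move clear. Push only: do not lift or tip the carrier, and leave the other things on the bench where they are.

Things in the scene. Friction and masses are not known exactly. Their poses are not given: they have to be found in the camera images.
- loader: Fixed white reader with a loading lane. Origin on the table under the lane's centreline at the mouth; x = push direction, y to the press bar's side, z up. In mm: lane floor 8 above the table, x -225 to 74; guide rails with inner faces at y +-25, 6 high over the floor; tunnel x 0 to 74; hinge parallel to x at y 42, z 28, with posts 34 high at x -219 and 75; housing beyond x 74, 170 wide, 115 high.
- end_stop (a point): Foot of the housing's face at the tunnel's far end, on the lane floor at the centreline (loader x 74). The carrier's nose rests against this face when it is home.
- flap (a joint): Spring-closed flap, rad: 0 shut, 0.6 fully open (hard stop). Amber panel over the tunnel, orange lip across the mouth, and beyond the hinge the press bar, all one rigid piece. Pressing the bar down lifts panel and lip: about 3 N at mid-bar starts it, 6 N holds it fully open, released it springs shut. The carrier's body passes above 0.4 rad, not below 0.25.
- lip (a point): Middle of the lower edge of the flap's orange lip, 4 mm thick, across the mouth (loader x -4 to 0, y -32 to 18 when shut). Shut, the edge is 8 mm above the lane floor. It swings sideways and up, so the carrier pushed against it does not open it. Fully open, the panel's free edge is about 75 mm above the table.
- press_bar (a point): Middle of the top face of the black press bar with a yellow outer edge; moves with the flap. Bar 176 mm long along the lane (loader x -211 to -35), 36 wide (loader y 54 to 90), 4 thick. Shut, this point is 36 above the table and the face slopes up 0.3 rad outwards; fully pressed 18 above, sloping down 0.3. A fingertip can slide along it while pressing.
- carrier: White dish carrier, loose in the lane, nose to the reader, about 0.2 kg. Origin under the middle of its body, on the underside; x to the nose, z up. Body 60 long, 44 wide, 16 high, pink dish on top; behind it a flat tail 22 wide, 5 high, with a blue push plate at its end. Home: origin at loader x 44, body wholly past the lip, tail under it, push plate still outside.
- push_plate (a point): Middle of the rear face (where to push) of the carrier's blue upright push plate: 44 wide, 36 high from the lane floor, 6 thick; the rear face is 91 behind the carrier's origin, this point 18 above its underside. When the carrier is home the face is at loader x -47.
- spare_carrier: Bystander: grey empty carrier of the same shape standing on the table beside the lane; origin under its body. Leave alone.
- well_plate: Bystander: six-well plate with pink wells, 127 x 85 x 18; origin under its centre.
- tube_rack: Bystander: blue rack of capped tubes, 60 x 150, 75 high; origin under its centre.
- medium_bottle: Bystander: pink medium bottle, 60 across, 130 high; origin under its centre.
- dish_stack: Bystander: two stacked dishes, 60 across, 26 high, on the press bar's side; origin under the centre.
- tip_box: Bystander: green and white pipette tip box, 118 x 80 x 66; origin under its centre.
- timer: Bystander: small white bench timer, 60 x 65 x 18; origin under its centre.
There are look-alikes about, which are no part of the job. Leave any purple look-alike of the carrier alone.

How it is judged:
On the way, in this order (a step that is already met when the one before it is completed fails the run):
1. a finger holds the flap open while the carrier is still outside the mouth (value of joint flap above 0.3 rad and contact force between the fingers and flap above 0.5 N and x of carrier in the frame of loader below -0.022 m), for 0.1 s.
2. with the flap still held open by a finger, a finger pushes the carrier's body through the mouth (value of joint flap above 0.3 rad and contact force between the fingers and flap above 0.5 N and contact force between the fingers and carrier above 0.05 N and x of carrier in the frame of loader between -0.01 and 0.04 m), for 0.05 s.
At the end, for the whole second after the job is handed in: The carrier lies flat in the lane at rest, its nose within 8 mm of the end stop; the flap is shut behind its body (joint below 0.06 rad); each bystander is within 20 mm of where it stood (x of carrier in the frame of loader between 0.036 and 0.048 m and z of carrier in the frame of loader below 0.011 m and angle between carrier's own z axis and vertical below 0.05 rad and value of joint flap below 0.06 rad and linear speed of carrier below 0.01 m/s and distance of each of spare_carrier, well_plate, tube_rack, medium_bottle, dish_stack, tip_box, timer from where it was at the start of the episode below 0.02 m); the robot touches nothing.
It fails at once if the carrier is lifted more than 6 mm off the lane floor (z of carrier in the frame of loader above 0.014 m).
It fails at once if the carrier is tipped by more than 0.15 rad (angle between carrier's own z axis and vertical above 0.15 rad).
It fails at once if a bystander is moved by more than 20 mm (distance of any of spare_carrier, well_plate, tube_rack, medium_bottle, dish_stack, tip_box, timer from where it was at the start of the episode above 0.02 m).
It also fails if it takes over 48 s, if anything falls off the work surface, if the arm or the gripper's body presses on something with over 40 N, if the wrist force passes 120 N, or if a joint passes its speed limit or range.

## Working session

There is one attempt and no reset: what is moved stays moved. The work goes in short steps, Python scripts to look and compute and a tool call to move; the robot and the scene stay as the last step left them, time stands still between calls to the robot, and variables do not carry over. Pictures are saved under pics/ and viewed, and the job is handed in when it is done.

Besides the shell and the picture viewer there is one more tool, called as a command line: name --pt "numbers of a row" for each row, then --argument value for the rest. apply_moves: Moves the arm, as the interface text tells. Its arguments: {"type":"object","properties":{"deltas":{"type":"array"},"grip_force":{"type":"number"}},"required":["deltas"]}

```bash
mkdir -p pics; ls
cat > h.py <<'E'
import numpy as np, cv2
from station import ctrl
def save(p,n): cv2.imwrite('pics/'+n,p['img'][:,:,::-1])
def w(p,u,v,r=2):
    u=int(round(u));v=int(round(v))
    z=p['range_z'][v-r:v+r+1,u-r:u+r+1]; z=np.median(z[z>0])
    c=np.linalg.inv(p['mtx'])@[u,v,1]*z
    return cam(p)[0]@c+cam(p)[1]
def cam(p):
    A=np.array(p['attitude'],float)
    if A.shape!=(3,3): A=cv2.Rodrigues(A)[0]
    return A,np.array(p['eye'])
def plane(p,u,v,h):
    R,e=cam(p); d=R@(np.linalg.inv(p['mtx'])@[u,v,1]); return e+d*(h-e[2])/d[2]
E
python3 - <<'E'
from h import *
for n in ['scene','top']:
    p=ctrl.get_image(n); save(p,n+'1.png'); print(n,p['eye'],p['attitude'],p['mtx'])
    for t in ['loader','carrier','press_bar','push_plate','lip','end_stop','spare_carrier','dish_stack','flap']:
        try:
            for d in ctrl.spot_point(p,t)[:4]:
                print(t,np.round(d['uv']),round(d['confidence'],2),np.round(w(p,*d['uv']),3))
        except Exception as ex: print(t,ex)
print(ctrl.get_obs())
E
```

```text
pics
scene [1.55897084 0.58825181 0.86931111] [-1.24031776 -2.08647078  1.10134087] [[463.53124049   0.         285.5703809 ]
 [  0.         463.53124049 218.71267724]
 [  0.           0.           1.        ]]
loader [308. 249.] 0.68 [0.59  0.129 0.025]
carrier [282. 289.] 0.97 [0.76  0.136 0.009]
carrier [286. 242.] 0.71 [0.586 0.053 0.021]
press_bar [277. 217.] 0.58 [ 0.501 -0.026  0.036]
push_plate [317. 293.] 0.85 [0.745 0.232 0.026]
push_plate [259. 230.] 0.8 [ 0.591 -0.038  0.037]
lip [308. 244.] 0.83 [0.575 0.122 0.031]
end_stop [333. 251.] 0.7 [0.632 0.224 0.084]
spare_carrier [254. 264.] 0.77 [0.714 0.019 0.016]
spare_carrier [287. 242.] 0.27 [0.585 0.056 0.021]
dish_stack [312. 217.] 0.72 [0.422 0.061 0.017]
dish_stack [307. 247.] 0.35 [0.587 0.124 0.029]
flap it knows: carrier, dish_stack, end_stop, lip, loader, medium_bottle, press_bar, push_plate, spare_carrier, timer, tip_box, tube_rack, well_plate
top [0.28314498 0.01140503 1.46520168] [-2.13713562  2.12522858 -0.15849731] [[508.81503343   0.         280.09257994]
 [  0.         508.81503343 208.12876327]
 [  0.      
[... 740 characters left out ...]
e_carrier, timer, tip_box, tube_rack, well_plate
{'t': 0.9, 'q': array([ 1.11298521e+00,  5.26880469e-02,  1.61291506e+00,  2.66594391e-05,
        1.47601056e+00, -1.19013774e-01]), 'dq': array([-0.00064459, -0.00047852,  0.00091721,  0.00036388,  0.00045673,
        0.000293  ]), 'effort': array([ 6.88079217e-05, -3.93710732e+01, -3.70460129e+01, -1.81598502e-04,
        5.36352309e-04, -1.28807199e-05]), 'tool_pos': array([0.20770921, 0.58944708, 0.23130199]), 'tool_rot': array([-5.29638636e-01, -3.09659327e+00,  1.97817438e-05]), 'contact_force': array([-0.03046855,  0.12107613,  0.76814426]), 'wrist_torque': array([-0.03943687,  0.01509776, -0.00709424]), 'opening': 0.08568071814533836}
```

View pics/scene1.png

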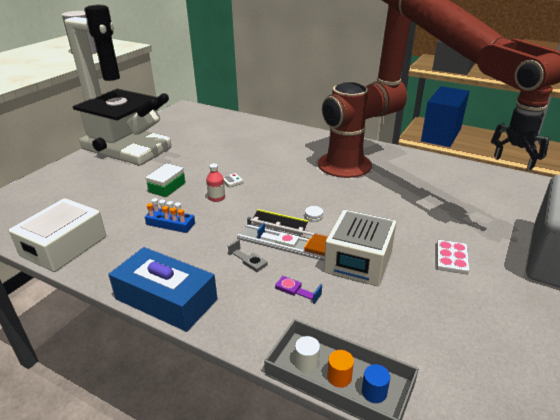

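View pics/top1.png

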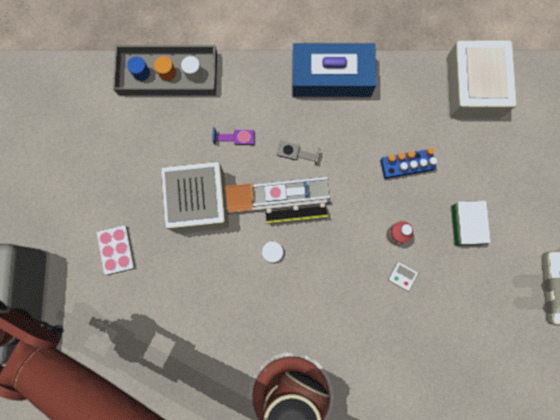

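Candidates for the carrier in the top view are the white one with the pink dish in the lane (277,194), the purple look-alike (245,137) and the grey spare (290,151). The white one in the lane fits the description. I'll enlarge it to confirm and fit the lane frame.

Run:
```python
from h import *
p=ctrl.get_image('top')
c=p['img'][165:235,215:345]; cv2.imwrite('pics/topc.png',cv2.resize(c,None,fx=6,fy=6,interpolation=cv2.INTER_CUBIC)[:,:,::-1])
s=ctrl.get_image('scene')
c=s['img'][200:290,215:395]; cv2.imwrite('pics/scc.png',cv2.resize(c,None,fx=4,fy=4,interpolation=cv2.INTER_CUBIC)[:,:,::-1])
for n,p,m in [('top',p,(235,345,165,235)),('scene',s,(215,345,200,290))]:
    hsv=cv2.cvtColor(p['img'],cv2.COLOR_RGB2HSV)
    for nm,lo,hi in [('yellow',(24,140,90),(36,255,255)),('orange',(5,150,90),(18,255,255)),('blue',(95,80,40),(125,255,255)),('pink',(165,80,100),(179,255,255))]:
        k=cv2.inRange(hsv,lo,hi); q=np.zeros_like(k); q[m[2]:m[3],m[0]:m[1]]=k[m[2]:m[3],m[0]:m[1]]
        vs,us=np.nonzero(q)
        if len(us)==0: continue
        P=np.array([w(p,u,v,0) for u,v in zip(us,vs) if p['range_z'][v,u]>0])
        P=P[(P[:,2]<.1)]
        mean=P.mean(0); U,S,V=np.linalg.svd(P[:,:2]-mean[:2]); d=V[0]*np.sign(V[0][1]); t=(P[:,:2]-mean[:2])@d
        print(n,nm,len(us),(us.min(),us.max(),vs.min(),vs.max()),'mean',mean.round(4),'dir',d.round(4),'t',t.min().round(4),t.max().round(4))
```

```text
top yellow 139 (np.int64(267), np.int64(326), np.int64(215), np.int64(222)) mean [ 0.4865 -0.015   0.039 ] dir [-0.1093  0.994 ] t -0.085 0.0832
top orange 391 (np.int64(235), np.int64(252), np.int64(185), np.int64(210)) mean [0.5502 0.138  0.03  ] dir [-0.995   0.0996] t -0.0381 0.0404
top blue 35 (np.int64(304), np.int64(307), np.int64(181), np.int64(196)) mean [ 0.5721 -0.0415  0.0369] dir [0.9918 0.128 ] t -0.0214 0.0259
top pink 69 (np.int64(271), np.int64(279), np.int64(188), np.int64(196)) mean [0.5652 0.0462 0.0233] dir [0.9384 0.3455] t -0.0123 0.0137
scene yellow 100 (np.int64(258), np.int64(307), np.int64(209), np.int64(221)) mean [ 0.4885 -0.0126  0.0395] dir [-0.113   0.9936] t -0.0867 0.0829
scene orange 293 (np.int64(305), np.int64(326), np.int64(234), np.int64(253)) mean [0.5598 0.1411 0.0309] dir [0.9642 0.2652] t -0.0489 0.0335
scene blue 168 (np.int64(215), np.int64(344), np.int64(223), np.int64(289)) mean [0.6291 0.1265 0.0398] dir [0.2371 0.9715] t -0.2265 0.1323
scene pink 140 (np.int64(215), np.int64(293), np.int64(200), np.int64(287)) mean [0.6661 0.0919 0.019 ] dir [0.7236 0.6902] t -0.4065 0.1025
```

View pics/topc.png

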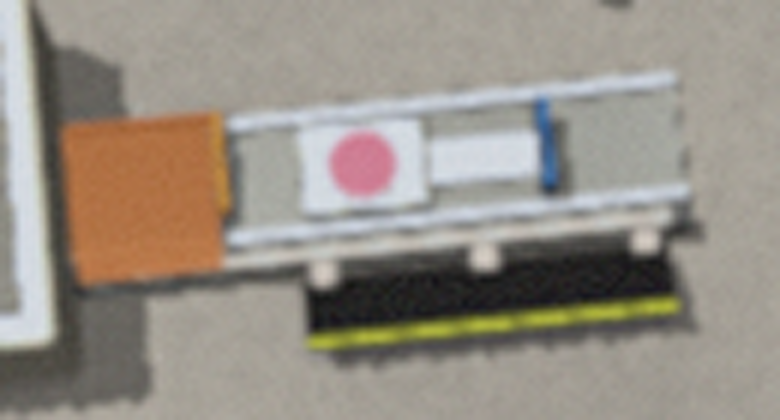

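View pics/scc.png

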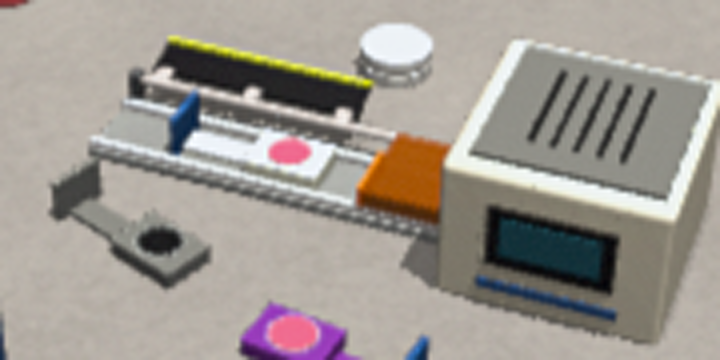

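The crop confirms that the carrier in the lane is white with a pink dish, with its plate at about (306,189). The lane x axis is about (-0.11, 0.994). Next I compute the approach.

```bash
cat >> h.py <<'E'
ex=np.array([-.110,.994]);ex/=np.linalg.norm(ex);ey=np.array([-ex[1],ex[0]])
O=np.array([.5615,.118])
def L(P): P=np.asarray(P); return np.array([(P[:2]-O)@ex,(P[:2]-O)@ey,P[2]])
def W(x,y): return O+ex*x+ey*y
def rel(x,y,z):
    o=ctrl.get_obs(); R=cv2.Rodrigues(np.array(o['tool_rot']))[0]
    t=np.append(W(x,y),z)
    d=R.T@(t-o['tool_pos'])
    # turn about z so tool y is parallel to ey
    a=[]
    for s in (1,-1):
        v=R.T@np.append(s*ey,0); a.append(np.arctan2(-v[0],v[1]))
    print('t',o['t'],'delta tool',d.round(4),'turns',np.round(a,4),'q',o['q'].round(3),'open',round(o['opening'],4),'L',L(o['tool_pos']).round(4),'F',o['contact_force'].round(2))
    print('tool x,y,z axes in loader:',[np.round([R[:2,i]@ex,R[:2,i]@ey,R[2,i]],3).tolist() for i in range(3)])
E
python3 -c "
from h import *
rel(-.185,.036,.2)"
```

```text
t 1.0 delta tool [-0.5382 -0.5093  0.0313] turns [-2.0198  1.1218] q [ 1.113  0.053  1.613 -0.     1.476 -0.119] open 0.0852 L [0.5075 0.2998 0.2312] F [ 0.25 -0.31  0.08]
tool x,y,z axes in loader: [[0.434, 0.901, -0.0], [0.901, -0.434, -0.0], [-0.0, 0.0, -1.0]]
```

apply_moves --pt "-0.042 -0.04 0 0 0.4" --pt "-0.042 -0.04 0 0 0.4" --pt "-0.042 -0.04 0 0 0.4" --pt "-0.042 -0.04 0 0 0.4" --pt "-0.042 -0.04 0 0 0.4" --pt "-0.042 -0.04 0 0 0.4" --pt "-0.042 -0.04 0 0 0.4" --pt "-0.042 -0.04 0 0 0.4"

```text
t: 2.0
tool_pos: [0.4238, 0.1676, 0.2325]
tool_rot: [0.515, 3.094, 0.005]
contact_force: [-0.2, 0.7, 0.8]
opening: 0.0598
```

apply_moves --pt "-0.042 -0.04 0 0 0.4" --pt "-0.042 -0.04 0 0 0.4" --pt "-0.042 -0.04 0 0 0.4" --pt "-0.042 -0.04 0 0 0.4" --pt "0 0 0 0.18 0.4" --pt "0 0 0 0.18 0.4" --pt "0 0 0 0.18 0.4" --pt "0 0 0 0.18 0.4"

```text
t: 3.0
tool_pos: [0.5349, -0.0512, 0.2343]
tool_rot: [1.611, 2.688, 0.012]
contact_force: [-0.0, -0.1, -0.1]
opening: 0.0599
```

```bash
python3 -c "
from h import *
rel(-.185,.036,.2)"
```

```text
t 3.0 delta tool [-0.0216  0.0007  0.0344] turns [-2.7605  0.3811] q [-0.236 -0.167  1.819  0.005  1.48  -0.728] open 0.0599 L [-0.1652  0.045   0.2343] F [-0.02 -0.14 -0.1 ]
tool x,y,z axes in loader: [[0.928, 0.372, -0.003], [0.372, -0.928, 0.01], [0.001, -0.011, -1.0]]
```

apply_moves --pt "0 0 0 0.18 0.4" --pt "0 0 0 0.18 0.4" --pt "0 0 0 0.02 0.4" --pt "-0.02 0.009 0.02 0 0.4" --pt "0 0 0.02 0 0.4" --pt "0 0 0 0 0.4" --pt "0 0 0 0 0.4" --pt "0 0 0 0 0.4"

```text
t: 4.0
tool_pos: [0.5466, -0.0693, 0.1947]
tool_rot: [2.094, 2.332, 0.016]
contact_force: [-0.0, -0.5, -0.4]
opening: 0.0596
```

```bash
cat >> h.py <<'E'
def wrist():
    o=ctrl.get_obs(); p=ctrl.get_image('wrist')
    R=cv2.Rodrigues(np.array(o['tool_rot']))[0]; M=np.array(p['mount'])
    p['attitude']=R@M[:3,:3]; p['eye']=R@M[:3,3]+o['tool_pos']; return p
E
python3 - <<'E'
from h import *
rel(-.185,.036,.1)
p=wrist(); save(p,'w1.png')
for t in ['press_bar','push_plate','carrier','lip','end_stop']:
    for d in ctrl.spot_point(p,t)[:2]: print(t,np.round(d['uv']),round(d['confidence'],2),L(w(p,*d['uv'])).round(4))
hsv=cv2.cvtColor(p['img'],cv2.COLOR_RGB2HSV)
for nm,lo,hi in [('yellow',(24,140,90),(36,255,255)),('orange',(5,150,90),(18,255,255)),('blue',(95,80,40),(125,255,255)),('pink',(165,80,100),(179,255,255))]:
    k=cv2.inRange(hsv,lo,hi); vs,us=np.nonzero(k)
    P=np.array([w(p,u,v,0) for u,v in list(zip(us,vs))[::7] if p['range_z'][v,u]>0])
    if len(P)<5: continue
    Q=np.array([L(a) for a in P]); print(nm,len(us),'mean',Q.mean(0).round(4),'p2',np.percentile(Q,2,0).round(4),'p98',np.percentile(Q,98,0).round(4))
E
```

```text
t 4.0 delta tool [-0.0006 -0.0018  0.0947] turns [ 3.1387e+00 -2.9000e-03] q [-0.264 -0.107  1.831  0.006  1.406 -0.372] open 0.0596 L [-0.1845  0.0354  0.1947] F [-0.   -0.5  -0.43]
tool x,y,z axes in loader: [[1.0, -0.003, 0.001], [-0.003, -1.0, 0.013], [0.001, -0.013, -1.0]]
press_bar [228. 118.] 0.88 [-0.1241  0.0732  0.036 ]
press_bar [ 66. 375.] 0.21 [-0.1763  0.0863  0.2647]
carrier [313.  56.] 0.8 [-0.0758  0.0033  0.0247]
yellow 1281 mean [-0.1183  0.0866  0.0404] p2 [-0.2074  0.0846  0.0388] p98 [-0.0416  0.0886  0.0423]
blue 1467 mean [-0.2893 -0.0182  0.0297] p2 [-0.3927 -0.0552  0.0022] p98 [-0.1562  0.0213  0.045 ]
pink 1414 mean [-0.0835  0.0072  0.0268] p2 [-0.3799 -0.0136  0.0228] p98 [-0.0567  0.1666  0.0824]
```

View pics/w1.png

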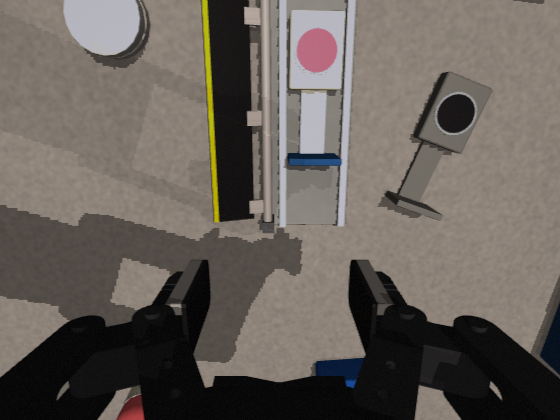

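Run:
```python
from h import *
p=wrist()
for v in (120,157,162,190):
    print(v,[(u,*(1000*L(w(p,u,v,0))).round(0).astype(int)) for u in range(268,356,4)])
print([(v,*(1000*L(w(p,314,v,0))).round(0).astype(int)) for v in range(140,172,2)])
print('gap tips',[(u,v,*(1000*L(w(p,u,v,0))).round(0).astype(int)) for u,v in [(203,264),(190,268),(355,264),(370,268)]])
```

```text
120 [(268, np.int64(-126), np.int64(40), np.int64(31)), (272, np.int64(-127), np.int64(37), np.int64(6)), (276, np.int64(-127), np.int64(34), np.int64(8)), (280, np.int64(-127), np.int64(30), np.int64(14)), (284, np.int64(-127), np.int64(27), np.int64(14)), (288, np.int64(-127), np.int64(23), np.int64(7)), (292, np.int64(-127), np.int64(19), np.int64(8)), (296, np.int64(-127), np.int64(16), np.int64(8)), (300, np.int64(-127), np.int64(12), np.int64(13)), (304, np.int64(-127), np.int64(9), np.int64(12)), (308, np.int64(-127), np.int64(5), np.int64(13)), (312, np.int64(-127), np.int64(2), np.int64(14)), (316, np.int64(-127), np.int64(-2), np.int64(13)), (320, np.int64(-127), np.int64(-5), np.int64(12)), (324, np.int64(-127), np.int64(-9), np.int64(14)), (328, np.int64(-128), np.int64(-13), np.int64(7)), (332, np.int64(-128), np.int64(-17), np.int64(8)), (336, np.int64(-128), np.int64(-21), np.int64(7)), (340, np.int64(-128), np.int64(-24), np.int64(8)), (344, np.int64(-127), np.int64(-27), np.int64(13)), (348, np.int64(-127), np.int64(-30), np.int64(13)), (352, np.int64(-128), np.int64
[... 3698 characters left out ...]
(150, np.int64(-154), np.int64(-1), np.int64(12)), (152, np.int64(-155), np.int64(-1), np.int64(14)), (154, np.int64(-156), np.int64(0), np.int64(20)), (156, np.int64(-156), np.int64(2), np.int64(34)), (158, np.int64(-157), np.int64(3), np.int64(43)), (160, np.int64(-158), np.int64(3), np.int64(45)), (162, np.int64(-160), np.int64(2), np.int64(43)), (164, np.int64(-161), np.int64(3), np.int64(44)), (166, np.int64(-169), np.int64(-2), np.int64(8)), (168, np.int64(-171), np.int64(-2), np.int64(8)), (170, np.int64(-173), np.int64(-2), np.int64(8))]
  return _methods._mean(a, axis=axis, dtype=dtype,
  ret = ret.dtype.type(ret / rcount)
<stdin>:4: RuntimeWarning: invalid value encountered in cast
```

apply_moves --pt "0 0 0.03 0 0.4" --pt "0 0 0.03 0 0.4" --pt "0 -0.002 0.03 0 0.4" --pt "0 0 0.03 0 0.4" --pt "0 0 0.015 0 0.4" --pt "0 0 0 0 0.4" --pt "0 0 0 0 0.4" --pt "0 0 0 0 0.4"

```text
t: 5.35
tool_pos: [0.5501, -0.0705, 0.0606]
tool_rot: [2.089, 2.326, 0.022]
contact_force: [-0.2, 0.3, 0.3]
opening: 0.0598
```

Run:
```python
from h import *
rel(-.185,.036,.012)
p=wrist(); save(p,'w2.png')
```

```text
t 5.35 delta tool [ 0.0012 -0.0049  0.0485] turns [ 3.1382 -0.0034] q [-0.265  0.043  1.925  0.006  1.154 -0.374] open 0.0598 L [-0.1861  0.0321  0.0606] F [-0.21  0.31  0.35]
tool x,y,z axes in loader: [[1.0, -0.003, -0.002], [-0.003, -1.0, 0.021], [-0.002, -0.021, -1.0]]
```

View pics/w2.png

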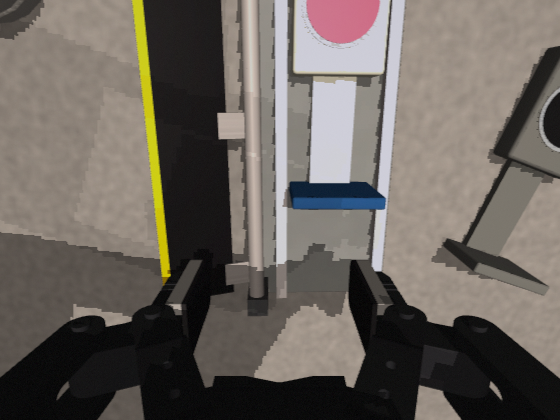

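apply_moves --pt "0 -0.005 0 0 0.4" --pt "0 -0.001 0.01 0 0.4" --pt "0 0 0.01 0 0.4" --pt "0 0 0.005 0 0.4" --pt "0 0 0.005 0 0.4" --pt "0 0 0 0 0.4" --pt "0 0 0 0 0.4" --pt "0 0 0 0 0.4"

```text
t: 6.4
tool_pos: [0.5454, -0.0716, 0.0306]
tool_rot: [2.088, 2.324, 0.023]
contact_force: [-0.6, -0.0, 3.1]
opening: 0.0601
```

Run:
```python
from h import *
rel(-.185,.036,.012)
```

```text
t 6.4 delta tool [0.0017 0.0004 0.0186] turns [ 3.1381 -0.0035] q [-0.269  0.076  1.948  0.006  1.096 -0.378] open 0.0601 L [-0.1866  0.0368  0.0306] F [-0.64 -0.05  3.06]
tool x,y,z axes in loader: [[1.0, -0.003, -0.003], [-0.003, -1.0, 0.022], [-0.003, -0.022, -1.0]]
```

apply_moves --pt "0 0 0.004 0 0.4" --pt "0 0 0.004 0 0.4" --pt "0 0 0.004 0 0.4" --pt "0 0 0.004 0 0.4" --pt "0 0 0 0 0.4" --pt "0 0 0 0 0.4" --pt "0 0 0 0 0.4" --pt "0 0 0 0 0.4"

```text
t: 7.4
tool_pos: [0.5462, -0.0717, 0.018]
tool_rot: [2.089, 2.326, 0.021]
contact_force: [-2.6, 0.3, 5.7]
opening: 0.0599
```

Run:
```python
from h import *
rel(-.185,.036,.012)
s=ctrl.get_image('scene')
c=s['img'][190:290,215:395]; cv2.imwrite('pics/sc2.png',cv2.resize(c,None,fx=4,fy=4,interpolation=cv2.INTER_CUBIC)[:,:,::-1])
```

```text
t 7.4 delta tool [ 0.0019 -0.0001  0.006 ] turns [ 3.1386e+00 -3.0000e-03] q [-0.268  0.099  1.948  0.006  1.074 -0.378] open 0.0599 L [-0.1869  0.036   0.018 ] F [-2.62  0.29  5.7 ]
tool x,y,z axes in loader: [[1.0, -0.003, -0.003], [-0.003, -1.0, 0.02], [-0.003, -0.02, -1.0]]
```

View pics/sc2.png

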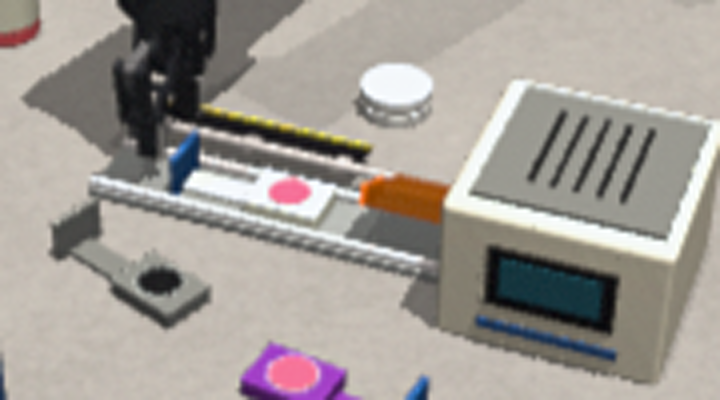

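The flap is lifting, with the amber panel tilted up at (405,190) in the crop. I'll press further.

apply_moves --pt "0 0 0.004 0 0.4" --pt "0 0 0.003 0 0.4" --pt "0 0 0.002 0 0.4" --pt "0 0 0 0 0.4" --pt "0 0 0 0 0.4" --pt "0 0 0 0 0.4" --pt "0 0 0 0 0.4" --pt "0 0 0 0 0.4"

```text
t: 8.45
tool_pos: [0.5464, -0.0716, 0.0171]
tool_rot: [2.092, 2.331, 0.014]
contact_force: [-3.3, -0.0, 5.5]
opening: 0.0602
```

Run:
```python
from h import *
rel(-.185,.036,.012)
s=ctrl.get_image('scene')
hsv=cv2.cvtColor(s['img'],cv2.COLOR_RGB2HSV); k=cv2.inRange(hsv,(5,150,60),(18,255,255))
vs,us=np.nonzero(k); 
P=np.array([L(w(s,u,v,0)) for u,v in zip(us,vs) if 300<u<335 and 225<v<265 and s['range_z'][v,u]>0])
P=P[(P[:,2]<.12)&(P[:,0]>-.01)&(P[:,0]<.06)]; print(len(P),P.min(0),P.max(0)); a=np.polyfit(P[:,1],P[:,2],1); print(a, np.arctan(a[0]))
for q in P[::12]: print(q.round(3))
```

```text
t 8.45 delta tool [ 0.0018 -0.0002  0.0051] turns [ 3.1394e+00 -2.2000e-03] q [-0.267  0.105  1.944  0.004  1.08  -0.377] open 0.0602 L [-0.1868  0.0359  0.0171] F [-3.32 -0.02  5.53]
tool x,y,z axes in loader: [[1.0, -0.002, -0.001], [-0.002, -1.0, 0.013], [-0.001, -0.013, -1.0]]
157 [-0.00549331 -0.03001184  0.03854986] [0.05519139 0.03014461 0.06869129]
[-0.29008953  0.05429791] -0.282340008281228
[-0.001  0.002  0.056]
[0.015 0.011 0.051]
[ 0.015 -0.018  0.067]
[0.037 0.028 0.042]
[ 0.028 -0.019  0.068]
[-0.001 -0.023  0.059]
[ 0.033 -0.017  0.064]
[ 0.009 -0.025  0.06 ]
[ 0.043 -0.018  0.064]
[ 0.018 -0.024  0.058]
[ 0.052 -0.019  0.064]
[ 0.044 -0.022  0.06 ]
[ 0.047 -0.021  0.056]
[ 0.054 -0.023  0.053]
```

apply_moves --pt "0.002 0 0.002 0 0.4" --pt "0.004 0 0.002 0 0.4" --pt "0.004 0 0.002 0 0.4" --pt "0.005 0 0.002 0 0.4" --pt "0.005 0 0.002 0 0.4" --pt "0.005 0 0.002 0 0.4" --pt "0.005 0 0.002 0 0.4" --pt "0.005 0 0.002 0 0.4"

```text
t: 9.5
tool_pos: [0.5489, -0.0595, 0.0157]
tool_rot: [2.049, 2.319, -0.039]
contact_force: [-6.2, -12.1, 13.7]
opening: 0.0598
```

```bash
cat > st.py <<'E'
from h import *
rel(-.057,.036,.012)
s=ctrl.get_image('scene')
hsv=cv2.cvtColor(s['img'],cv2.COLOR_RGB2HSV); k=cv2.inRange(hsv,(5,150,60),(18,255,255))
vs,us=np.nonzero(k)
P=np.array([L(w(s,u,v,0)) for u,v in zip(us,vs) if 300<u<335 and 225<v<265 and s['range_z'][v,u]>0])
P=P[(P[:,2]<.12)&(P[:,0]>-.01)&(P[:,0]<.06)]
print('panel z max',np.percentile(P[:,2],98))
import sys
c=s['img'][190:290,215:395]; cv2.imwrite('pics/'+sys.argv[1],cv2.resize(c,None,fx=4,fy=4,interpolation=cv2.INTER_CUBIC)[:,:,::-1])
E
python3 st.py sc3.png
```

```text
t 9.5 delta tool [ 0.1181 -0.0023 -0.0024] turns [-3.1283  0.0133] q [-0.22   0.104  1.948 -0.051  1.061 -0.32 ] open 0.0598 L [-0.175   0.0321  0.0157] F [ -6.21 -12.12  13.67]
tool x,y,z axes in loader: [[0.999, 0.013, -0.052], [0.014, -1.0, 0.012], [-0.051, -0.013, -0.999]]
panel z max 0.07335697397285688
```

View pics/sc3.png

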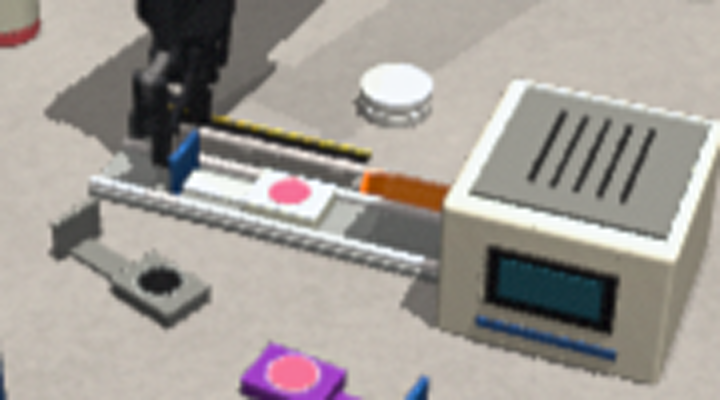

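apply_moves --pt "0.002 -0.001 -0.001 0 0.4" --pt "0.006 -0.001 0 0 0.4" --pt "0.007 -0.001 0 0 0.4" --pt "0.007 0 0 0 0.4" --pt "0.007 0 0 0 0.4" --pt "0.007 0 0 0 0.4" --pt "0.007 0 0 0 0.4" --pt "0.007 0 0 0 0.4"

```text
t: 10.55
tool_pos: [0.5498, -0.0232, 0.024]
tool_rot: [2.017, 2.299, -0.051]
contact_force: [-1.4, -5.5, 5.2]
opening: 0.0595
```

```bash
python3 st.py sc4.png
```

```text
t 10.55 delta tool [ 0.083  -0.0075  0.0049] turns [-3.1229  0.0187] q [-0.14   0.076  1.963 -0.084  1.053 -0.23 ] open 0.0595 L [-0.1391  0.0271  0.024 ] F [-1.45 -5.52  5.19]
tool x,y,z axes in loader: [[0.996, 0.019, -0.084], [0.021, -0.999, 0.029], [-0.084, -0.031, -0.996]]
panel z max 0.05068497904146899
```

View pics/sc4.png

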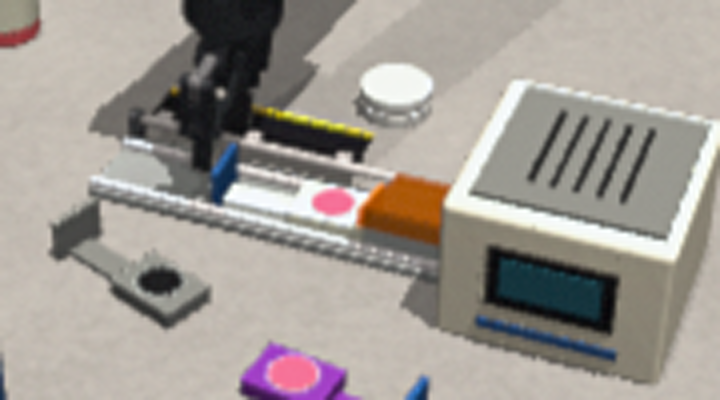

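The flap sagged and the tool was tilted by bar friction. The carrier is still just outside the lip, with its nose near -7 mm. I'll drag back under pressure to undo the tilt, then re-press.

apply_moves --pt "-0.005 0 0.002 0 0.4" --pt "-0.006 0 0.002 0 0.4" --pt "-0.006 0 0.002 0 0.4" --pt "-0.006 0 0.002 0 0.4" --pt "0 -0.004 -0.008 -0.005 0.4" --pt "0 -0.005 -0.008 -0.005 0.4" --pt "0 -0.003 -0.004 -0.005 0.4" --pt "0 0 0 0 0.4"

```text
t: 11.6
tool_pos: [0.5426, -0.0416, 0.0423]
tool_rot: [2.004, 2.314, -0.033]
contact_force: [0.3, -0.5, 0.1]
opening: 0.0602
```

```bash
python3 st.py sc5.png
```

```text
t 11.6 delta tool [0.1015 0.0027 0.0229] turns [-3.1102  0.0314] q [-0.183  0.027  1.978 -0.067  1.079 -0.296] open 0.0602 L [-0.1565  0.0364  0.0423] F [ 0.33 -0.49  0.1 ]
tool x,y,z axes in loader: [[0.997, 0.031, -0.075], [0.034, -0.999, 0.037], [-0.074, -0.039, -0.997]]
panel z max 0.043904866022991096
```

View pics/sc5.png

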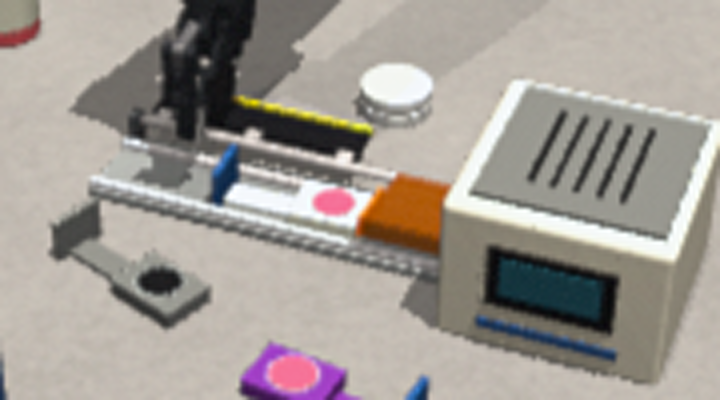

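apply_moves --pt "0.002 -0.003 0 0.03 0.4" --pt "0.002 -0.003 0.006 0 0.4" --pt "0 0 0.006 0 0.4" --pt "0 0 0.006 0 0.4" --pt "0 0 0.006 0 0.4" --pt "0 0 0.005 0 0.4" --pt "0 0 0.003 0 0.4" --pt "0 0 0.002 0 0.4"

```text
t: 12.65
tool_pos: [0.5379, -0.0389, 0.0133]
tool_rot: [2.049, 2.286, -0.036]
contact_force: [-9.6, 2.2, 18.9]
opening: 0.0603
```

```bash
python3 st.py sc6.png
python3 - <<'E'
from h import *
p=wrist();save(p,'w6.png')
for t in ['push_plate','carrier']:
    for d in ctrl.spot_point(p,t)[:2]: print(t,np.round(d['uv']),round(d['confidence'],2),L(w(p,*d['uv'])).round(4))
E
```

```text
t 12.65 delta tool [ 0.0963  0.0047 -0.0052] turns [ 3.1397e+00 -1.9000e-03] q [-0.18   0.069  1.991 -0.067  1.034 -0.257] open 0.0603 L [-0.1534  0.0407  0.0133] F [-9.6   2.21 18.87]
tool x,y,z axes in loader: [[0.998, -0.002, -0.069], [0.0, -1.0, 0.03], [-0.069, -0.03, -0.997]]
panel z max 0.07341416232023727
push_plate [392. 231.] 0.58 [-0.121   0.0018  0.042 ]
```

View pics/w6.png

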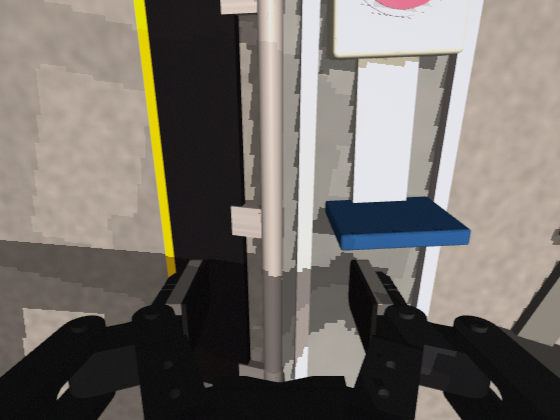

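apply_moves --pt "0.008 0 0 0 0.4" --pt "0.01 0 0.0005 0 0.4" --pt "0.01 0 0.0005 0 0.4" --pt "0.01 0 0.0005 0 0.4" --pt "0.01 0 0.0005 0 0.4" --pt "0.01 0 0.001 0 0.4" --pt "0.01 0 0.001 0 0.4" --pt "0.01 0 0.001 0 0.4"

```text
t: 13.85
tool_pos: [0.5372, 0.0163, 0.0155]
tool_rot: [2.007, 2.272, -0.091]
contact_force: [-5.2, -12.8, 13.8]
opening: 0.0598
```

```bash
python3 st.py sc7.png
```

```text
t 13.85 delta tool [ 0.0415 -0.0001 -0.0015] turns [-3.13    0.0116] q [-0.048  0.068  1.991 -0.133  1.039 -0.107] open 0.0598 L [-0.0984  0.0353  0.0155] F [ -5.16 -12.77  13.83]
tool x,y,z axes in loader: [[0.993, 0.012, -0.121], [0.015, -1.0, 0.027], [-0.12, -0.028, -0.992]]
panel z max 0.07290065778147442
```

View pics/sc7.png

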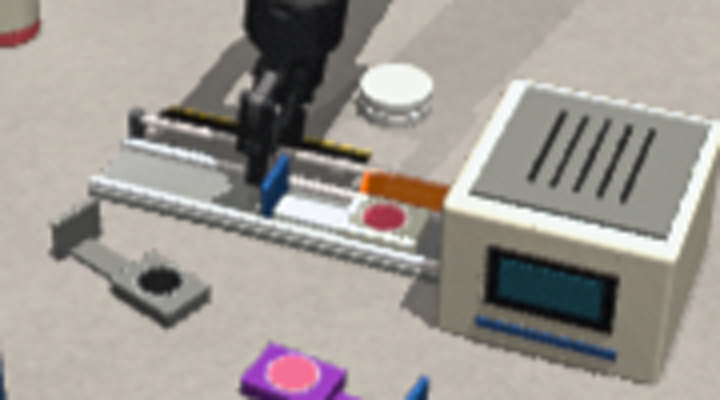

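apply_moves --pt "0.01 0 0 0 0.4" --pt "0.01 0 0 0 0.4" --pt "0.01 0 0 0 0.4" --pt "0.007 0 0 0 0.4" --pt "0.003 0 0 0 0.4" --pt "0 0 0.0005 0 0.4" --pt "0 0 0.001 0 0.4" --pt "0 0 0.001 0 0.4"

```text
t: 14.9
tool_pos: [0.536, 0.0445, 0.0162]
tool_rot: [1.99, 2.265, -0.126]
contact_force: [-6.0, 1.8, 11.6]
opening: 0.0597
```

```bash
python3 st.py sc8.png
cat > pl.py <<'E'
from h import *
import sys
def blue(p,n,box):
    hsv=cv2.cvtColor(p['img'],cv2.COLOR_RGB2HSV); k=cv2.inRange(hsv,(100,110,40),(125,255,255)); vs,us=np.nonzero(k)
    P=np.array([L(w(p,u,v,0)) for u,v in zip(us,vs) if p['range_z'][v,u]>0])
    P=P[(abs(P[:,1])<.03)&(P[:,2]<.055)&(P[:,2]>.012)&(P[:,0]>-.2)&(P[:,0]<0)]
    if len(P): print(n,len(P),'min/max',np.percentile(P,3,0).round(4),np.percentile(P,97,0).round(4),'med',np.median(P,0).round(4))
for n in ('top','scene'): blue(ctrl.get_image(n),n,0)
p=wrist();save(p,sys.argv[1]);blue(p,'wrist',0)
E
python3 pl.py w8.png
```

```text
t 14.9 delta tool [ 0.0138 -0.0023  0.0021] turns [-3.124   0.0176] q [ 0.02   0.078  1.981 -0.167  1.054 -0.029] open 0.0597 L [-0.0702  0.0335  0.0162] F [-5.96  1.79 11.62]
tool x,y,z axes in loader: [[0.989, 0.018, -0.148], [0.021, -1.0, 0.019], [-0.147, -0.022, -0.989]]
panel z max 0.074234528183728
scene 58 min/max [-0.0547 -0.0239  0.0181] [-0.048   0.0144  0.0453] med [-0.0499 -0.0068  0.0349]
wrist 6248 min/max [-0.0538 -0.0228  0.0142] [-0.0484  0.0182  0.044 ] med [-0.0491 -0.002   0.0352]
```

View pics/sc8.png

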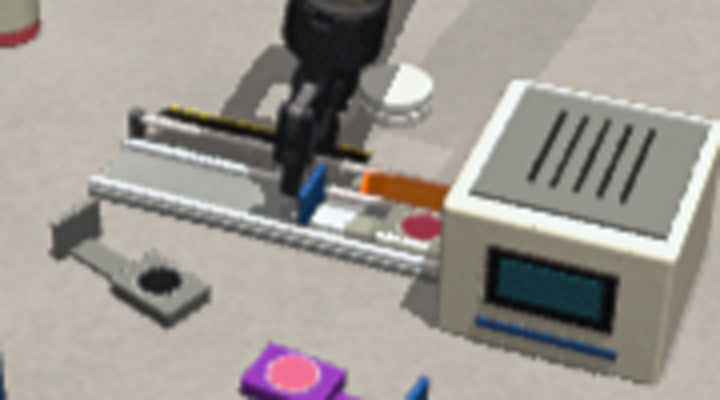

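View pics/w8.png

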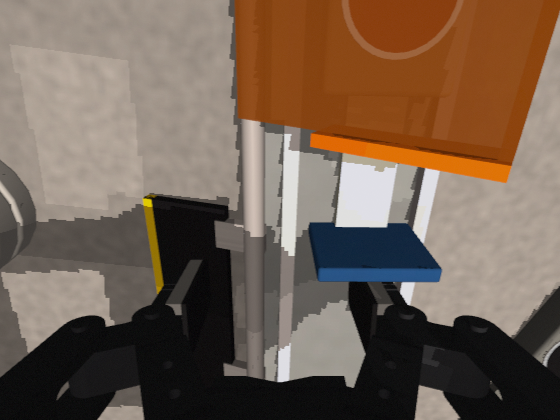

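apply_moves --pt "0.005 0 0.0005 0 0.4" --pt "0.005 0 0.0005 0 0.4" --pt "0.005 0 0.0005 0 0.4" --pt "0 0 0.001 0 0.4" --pt "0 0 0.001 0 0.4" --pt "0 0 0.001 0 0.4" --pt "0 0 0.001 0 0.4" --pt "0 0 0.001 0 0.4"

```text
t: 16.1
tool_pos: [0.5357, 0.0505, 0.0161]
tool_rot: [1.984, 2.261, -0.159]
contact_force: [-4.6, 1.1, 12.1]
opening: 0.0596
```

```bash
python3 st.py sc9.png;python3 pl.py w9.png
```

```text
t 16.1 delta tool [ 0.0079 -0.0028  0.0029] turns [-3.122   0.0196] q [ 4.200e-02  8.900e-02  1.970e+00 -1.890e-01  1.068e+00  1.000e-03] open 0.0596 L [-0.0642  0.0331  0.0161] F [-4.65  1.13 12.14]
tool x,y,z axes in loader: [[0.986, 0.02, -0.166], [0.021, -1.0, 0.006], [-0.166, -0.01, -0.986]]
panel z max 0.0726720429137501
scene 58 min/max [-0.0482 -0.024   0.0174] [-0.0421  0.0151  0.0451] med [-0.0439 -0.0091  0.0351]
wrist 6478 min/max [-0.0474 -0.0228  0.0142] [-0.0421  0.0183  0.044 ] med [-0.0429 -0.0021  0.0348]
```

apply_moves --pt "-0.006 0 0.001 0 0.4" --pt "-0.008 0 0.0015 0 0.4" --pt "-0.008 0 0.0015 0 0.4" --pt "-0.008 0 0.0015 0 0.4" --pt "-0.004 0 -0.006 0 0.4" --pt "-0.006 0 -0.012 0 0.4" --pt "-0.006 0 -0.02 0 0.4" --pt "-0.006 0 -0.02 0 0.4"

```text
t: 17.3
tool_pos: [0.5404, 0.0109, 0.0782]
tool_rot: [1.993, 2.267, -0.155]
contact_force: [0.4, 0.3, -0.0]
opening: 0.06
```

```bash
python3 st.py sc10.png;python3 pl.py w10.png
```

```text
t 17.3 delta tool [ 0.057  -0.0025  0.058 ] turns [-3.1235  0.018 ] q [-0.038 -0.005  1.946 -0.168  1.177 -0.104] open 0.06 L [-0.1042  0.0328  0.0782] F [ 0.4   0.29 -0.01]
tool x,y,z axes in loader: [[0.988, 0.018, -0.157], [0.019, -1.0, 0.002], [-0.157, -0.005, -0.988]]
panel z max 0.03557490283676482
top 1 min/max [-0.0474  0.0225  0.0402] [-0.0474  0.0225  0.0402] med [-0.0474  0.0225  0.0402]
scene 55 min/max [-0.0471 -0.0247  0.0143] [-0.0421  0.0148  0.0461] med [-0.0437 -0.0054  0.034 ]
wrist 2098 min/max [-0.0479 -0.0224  0.0156] [-0.0425  0.0181  0.0445] med [-0.0432 -0.002   0.0426]
```

View pics/sc10.png

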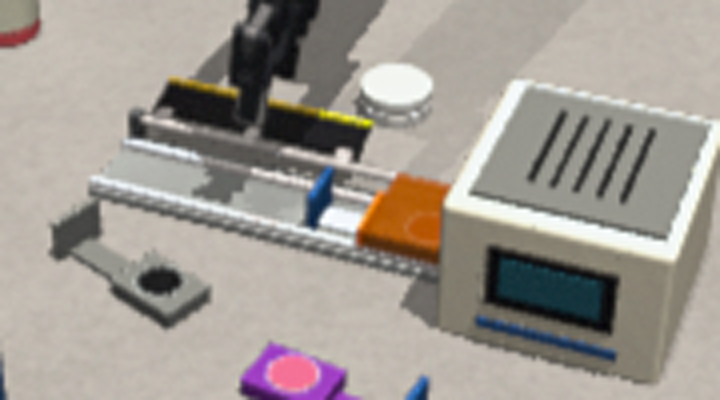

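View pics/w10.png

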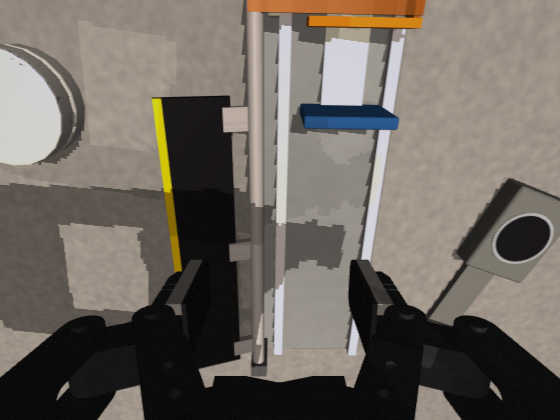

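The flap is shut with the tail under the lip. The plate stands outside at about (350,115) in the wrist picture, with its rear face near -47.5. Now I move clear.

apply_moves --pt "-0.008 0 -0.03 0 0.4" --pt "-0.008 0 -0.03 0 0.4" --pt "-0.008 0 -0.03 0 0.4" --pt "-0.008 0 -0.03 0 0.4" --pt "0 0 0 0 0.4" --pt "0 0 0 0 0.4" --pt "0 0 0 0 0.4" --pt "0 0 0 0 0.4"

```text
t: 18.5
tool_pos: [0.5355, -0.0011, 0.1902]
tool_rot: [2.0, 2.281, -0.175]
contact_force: [-0.6, -0.4, -0.5]
opening: 0.0598
```

```bash
python3 st.py sc11.png;python3 pl.py w11.png
python3 - <<'E'
from h import *
s=ctrl.get_image('top'); save(s,'top2.png')
a=cv2.imread('pics/top1.png'); d=cv2.absdiff(a,cv2.imread('pics/top2.png')).max(2); 
for n,b in dict(well=(95,225,135,275),spare=(275,140,325,165),rack=(380,145,440,180),bottle=(388,220,416,246),dish=(260,240,285,266),tip=(450,198,492,248),timer=(388,262,420,292)).items(): print(n,(d[b[1]:b[3],b[0]:b[2]]>50).mean().round(3))
E
```

```text
t 18.5 delta tool [0.0849 0.0074 0.1671] turns [-3.1195  0.0221] q [-0.061 -0.128  1.863 -0.156  1.397 -0.166] open 0.0598 L [-0.1155  0.039   0.1902] F [-0.65 -0.38 -0.46]
tool x,y,z axes in loader: [[0.988, 0.022, -0.152], [0.019, -1.0, -0.019], [-0.153, 0.016, -0.988]]
panel z max 0.034939961091563644
top 21 min/max [-0.0487 -0.0148  0.0394] [-0.0451  0.0218  0.0475] med [-0.0473  0.0054  0.0435]
scene 54 min/max [-0.0469 -0.0241  0.0175] [-0.0416  0.0129  0.0455] med [-0.0433 -0.0074  0.033 ]
wrist 643 min/max [-0.048  -0.0226  0.0177] [-0.0424  0.0179  0.0447] med [-0.0445 -0.0026  0.0432]
well 0.0
spare 0.381
rack 0.0
bottle 0.0
dish 0.974
tip 0.0
timer 0.0
```

View pics/top2.png

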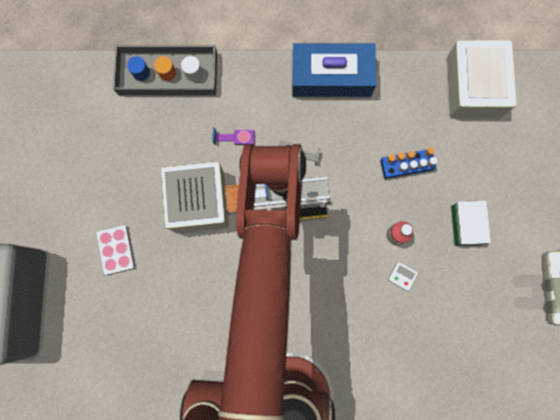

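The bystanders match the first picture. The arm hides the spare carrier and the dish stack from above, but both are unchanged in the scene crops. I'm handing in.

```bash
python3 -c "
from h import *
print(ctrl.finish_job())"
```

```text
the job is handed in; nothing more can be done
None
```

I pressed the bar with one fingertip, and with the flap held open I pushed the white carrier through the mouth with the other. I then backed off, let the flap spring shut, and lifted clear. The job was handed in at about 18.5 s; no verdict is reported.

**Last checks:**
- **Carrier:** the plate's rear face is at loader x about -0.0475 m (scene, wrist and top views agree within about 1 mm). That puts the carrier at about 0.043–0.044 m, essentially home. I stopped on that measurement and did not push until I felt the stop.
- **Flap:** the panel is back at its shut height (about 35 mm), with the tail under the lip.
- **Contact:** the force on the tool is about 0, and the TCP is at 0.19 m.
- **Bystanders:** the well plate, rack, bottle, tip box and timer show no change in the top view. The arm hid the spare carrier and the dish stack from above. They look unmoved in the scene crop taken just after the flap shut.

**What went wrong on the way:** on the first push the flap sagged to about 0.25 rad while the carrier was still outside the mouth, so I backed off and re-pressed to fully open before going in. Friction on the bar also tilted the tool by about 0.16 rad. I allowed for that when backing away and lifting.

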